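# Show the unground weld and log it for rework

## Robot

A 6-joint arm with a two-finger parallel gripper is mounted at the origin on the work surface. World frame = base frame: x ahead of the robot, y to its left, z up, the work surface at z = 0. Lengths are in m, angles in rad, forces in N, time in s.
With the tool pointing down it reaches from about 0.425 to 0.95 m from the base axis. Payload 3.5 kg.
Tool frame: the origin (TCP) lies midway between the tips of the shut fingers; the grasp point (between the pads) lies ctrl.grasp_offset behind it (ctrl.grasp_offset is the distance from the TCP to the grasp point, in m); x points along the fingers, y is the direction in which the jaws open and shut, and the axes are right-handed (so a half turn about x gives the same grasp; the last joint's range is limited). The gripper opens to 85 mm and grips with 20 to 120 N. Pads are 22 mm wide; open, the fingers measure 114 mm over their backs; the gripper's body (76 mm by 85 mm) begins 54 mm behind the grasp point. The pads swing forward as they close: fully open they stand 13 mm farther back than shut.
Start: joints at [0.979, 0.286, 1.577, -0, 1.279, -0.15], TCP at [0.289, 0.61, 0.231] pointing down, gripper open.
Joint ranges: [-2.77, 2.77], [-0.9, 2.22], [0.21, 2.48], [-1.53, 4.67], [0.24, 2.81], [-2.84, 2.84]. Speed limits (rad/s): [2.79, 2.79, 3.14, 3.14, 3.14, 3.14].

## Interface

Orientations are given as a unit quaternion [x, y, z, w].
In Python, from plant import readout, read_camera, sign_off, ctrl gives the robot as it stands.
- The arm moves only by the tool drive_tool, never from a script. Its argument "steps" is a list of rows, each a list of 5 numbers: the shift along the tool's x, y, z in cm, then the turn about the tool's x in degrees, then the opening, from 0 (shut) to 1 (fully open). A call has 1 to 10 rows; each row shifts and turns the commanded pose from where the row before left it, along the tool's axes as they then stand; what a row does not reach is not made up. A row lasts 1/10 s, in which the tool goes at most 50 mm and 8.59 degrees, less where a joint would pass 70% of its speed; a pose out of reach is approached as far as the arm can. A call is refused whole if a number of a shift passes 5 or a number of a turn 8.59, either way. A call with a gripper value outside its range is refused whole. The fingers move at their own pace and stop on an object; "force" is the grip in N (left out, the last holds). Time passes only in rows, so rows that do not move let the fingers close. It gives the time, the measured TCP pose, the force and the opening at its end, in the units of the state.
- readout.get_state(): the state, without advancing time (a new reading comes with each control period).
- read_camera(name): name is "side" or "top" or "wrist"; returns a dict with "frame" (384x512x3 uint8, red, green, blue), "vertical_fov" (degrees; the focal length in pixels is half the picture's height over the tangent of half this angle, whatever the lens; pixels are square), "cx", "cy" (the principal point, pixels), "eye" and "orientation" of the camera in the world. Camera axes: x right, y up, looking along -z (the intrinsics and any distortion apply to the point x, -y, -z); pixel columns grow to the right and rows downward; lengths in m; the calibration is good to about 2 mm. A picture is of the moment at which its call begins. There is no depth.
- sign_off(): hands the job in, once; it reports no verdict.
The state is a dict: "time": time; "qpos": joint angles; "dq": joint speeds; "joint_efforts": joint torques, N m; "eef_pos": TCP position; "tcp_rot": TCP orientation; "contact_force": force on the tool from outside, world axes, zero at the start; "wrist_torque": the same for the moment, N m; "opening": opening from 0.0 (shut) to 1.0 (fully open).
Only numpy, scipy, OpenCV 4.12 (cv2) and the standard library are available. Lean on these libraries where they do the work, as an engineer would, in place of code of your own. Each camera call takes 0.05 s, during which the arm holds its last target. There are 200 camera calls.

## Task

One of the three steel channel bars still has its dark, raised weld bead; point it out to the inspection camera by bringing the fingertips 2 to 3 cm above the middle of that bead and staying there for three seconds without touching the bar. Do not touch any bar, and do not point at or pass low over the bright ground seams of the other two. Then press the amber button on the grey call box fully down to log the rework and let it come back up; leave the green button and everything else alone.

Things in the scene. Friction and masses are not known exactly. Their poses are not given: they have to be found in the camera images.
- bar_raw_seam (a point): Middle of the unground weld bead: centre of the bead's top, 34 mm above the bench. The bead is a dark brown raised ridge about 16 mm wide, 56 mm long and 4 mm high, running across the top of one grey steel bar, with straw-yellow and blue heat-tint stripes on both sides.
- bar_raw: The bar with the unground bead: loose grey steel channel lying open side down, 160 mm long (own x) x 60 mm wide (own y) x 30 mm high, about 0.6 kg. Origin at the centre of its underside; its bead lies 45 mm from the middle towards its own +x. z is up.
- bar_clean1: A finished bar: the same channel, 160 x 60 x 30 mm, same axes and origin; 45 mm from the middle towards its own +x a bright silver band, 34 mm wide, runs across its top where the weld has been ground flat. Not to be touched or pointed at.
- bar_clean1_seam (a point): Middle of the ground seam of that bar, on its top face, 30 mm above the bench.
- bar_clean2: The other finished bar, identical: 160 x 60 x 30 mm, same axes and origin; a bright silver band, 34 mm wide, runs across its top where the weld has been ground flat. Not to be touched or pointed at.
- bar_clean2_seam (a point): Middle of the ground seam of that other bar, on its top face, 30 mm above the bench.
- callbox: Grey metal call box fixed to the bench, 90 mm (own x) x 180 mm (own y) x 50 mm high, with the two buttons on its top, 84 mm apart along its y, either one on either side. Origin at the centre of its underside.
- amber_top (a point): Centre of the top of the amber (orange) push button's cap, 72 mm above the bench when up; it moves with the cap. Cap 32 mm in diameter, standing 10 mm out of a black collar 48 mm in diameter and 12 mm high. Pressed straight down.
- amber (a joint): Travel of the amber button in m: 0 up, 0.006 fully down. Spring: starts to move at 1.5 N, fully down at 5 N, comes back up when released.
- green_top (a point): Centre of the top of the green push button's cap, 72 mm above the bench, same size as the amber one. To be left alone.
- green (a joint): Travel of the green button in m: 0 up, 0.006 fully down. To be left alone.
- tin: Loose tin with a yellow band standing beyond the bars, 66 mm in diameter, 100 mm high; origin at the centre of its underside. To be left alone.
- file: Loose hand file with a wooden handle lying beyond the bars, 300 mm long (own x, handle to -x), up to 28 mm high; origin on its underside at mid length. To be left alone.
- brush: Loose brush with a wooden handle lying beyond the call box, 240 mm long (own x, handle to -x), 42 mm wide, 20 mm high; origin on its underside at mid length. To be left alone.
There are look-alikes about, which are no part of the job. Leave any turquoise look-alike of the bar_raw alone.

How it is judged:
On the way, in this order (a step that is already met when the one before it is completed fails the run):
1. the grasp point stays within 25 mm sideways of the middle of the bead and less than 70 mm above it, without contact with the bar, for 2.5 s (horizontal distance between the grasp point and bar_raw_seam below 0.025 m and z of the grasp point in the frame of bar_raw_seam between 0.005 and 0.07 m and contact force between each of the arm, the fingers and bar_raw below 0.2 N), for 2.5 s.
2. the fingers press the amber button down by more than 4.5 mm (value of joint amber above 0.0045 m and contact force between the fingers and amber above 1 N), for 0.05 s.
At the end, for the whole second after the job is handed in: both buttons are up again (within 1.5 mm), the bars are at rest within 8 mm of where they started, and the tin, file and brush within 15 mm of where they started (value of joint each of amber, green below 0.0015 m and distance of each of bar_raw, bar_clean1, bar_clean2 from where it was at the start of the episode below 0.008 m and distance of each of tin, file, brush from where it was at the start of the episode below 0.015 m and linear speed of each of bar_raw, bar_clean1, bar_clean2 below 0.02 m/s); the robot touches nothing.
It fails at once if a bar is touched (more than 0.5 N) (contact force between any of the arm, the fingers and bar_raw above 0.5 N or contact force between any of the arm, the fingers and bar_clean1 above 0.5 N or contact force between any of the arm, the fingers and bar_clean2 above 0.5 N).
It fails at once if a bar is moved by 8 mm or lifted (distance of any of bar_raw, bar_clean1, bar_clean2 from where it was at the start of the episode above 0.008 m).
It fails at once if the grasp point comes within 50 mm of a ground seam of a finished bar (pointing at the wrong one) (distance between the grasp point and bar_clean1_seam below 0.05 m or distance between the grasp point and bar_clean2_seam below 0.05 m).
It fails at once if the green button is pressed by more than 2 mm (value of joint green above 0.002 m).
It fails at once if the tin, file or brush is moved by 15 mm (distance of any of tin, file, brush from where it was at the start of the episode above 0.015 m).
It also fails if it takes over 45 s, if anything falls off the work surface, if the arm or the gripper's body presses on something with over 40 N, if the wrist force passes 120 N, or if a joint passes its speed limit or range.

## Working session

There is one attempt and no reset: what is moved stays moved. The work goes in short steps, Python scripts to look and compute and a tool call to move; the robot and the scene stay as the last step left them, time stands still between calls to the robot, and variables do not carry over. Pictures are saved under pics/ and viewed, about 8 in all and at most 12, crops included, and the job is handed in when it is done.

Besides the shell and the picture viewer there is one more tool, called by a JSON object that holds its "method" and its "body", one argument or row to a line. drive_tool: Moves the arm, as the interface text tells. Its arguments: {"type":"object","properties":{"steps":{"type":"array","items":{"type":"array","items":{"type":"number"}}},"force":{"type":"number"}},"required":["steps"]}

```bash
ls; mkdir -p pics
cat > h.py <<'E'
import numpy as np, cv2
from scipy.spatial.transform import Rotation as R
from plant import readout, read_camera, sign_off, ctrl
def ray(c,u,v):
    f=c["frame"].shape[0]/2/np.tan(np.radians(c["vertical_fov"])/2)
    K=np.array([[f,0,c["cx"]],[0,f,c["cy"]],[0,0,1.]])
    D=np.array(c.get("distortion",[0,0,0,0,0]),float).ravel()
    p=cv2.undistortPoints(np.array([[[u,v]]],float),K,D)[0,0]
    return np.array(c["eye"]),R.from_quat(c["orientation"]).apply([p[0],-p[1],-1])
def onplane(c,u,v,z):
    e,d=ray(c,u,v); return e+d*(z-e[2])/d[2]
E
python3 - <<'E'
from h import *
s=readout.get_state(); print({k:np.round(v,3) for k,v in s.items()}, ctrl.grasp_offset)
for n in("top","side"):
    c=read_camera(n); print(n,{k:v for k,v in c.items() if k!="frame"})
    cv2.imwrite(f"pics/{n}0.png",c["frame"][:,:,::-1]); np.save(f"{n}0.npy",c,allow_pickle=True)
E
```

```text
pics
{'time': np.float64(0.0), 'qpos': array([ 0.979,  0.287,  1.578,  0.   ,  1.279, -0.15 ]), 'dq': array([ 0.001,  0.   ,  0.003,  0.001, -0.   , -0.   ]), 'joint_efforts': array([ 2.0000e-03, -4.0597e+01, -2.9263e+01, -0.0000e+00,  6.0000e-03,
       -0.0000e+00]), 'eef_pos': array([0.288, 0.61 , 0.23 ]), 'tcp_rot': array([ 0.154,  0.69 , -0.156,  0.69 ]), 'contact_force': array([-0.227,  0.21 ,  0.271]), 'wrist_torque': array([ 0.045, -0.054, -0.025]), 'opening': np.float64(0.998)} 0.0187
top {'vertical_fov': 54.69483726277976, 'cx': 248.9746251993375, 'cy': 189.87002034683397, 'eye': array([0.51051925, 0.02551511, 1.00421119]), 'orientation': array([-0.01002604,  0.02257529,  0.71427486, -0.69942924])}
side {'vertical_fov': 50.468018272651676, 'cx': 250.80585202863273, 'cy': 195.23680230604444, 'eye': array([ 0.23948174, -0.64078748,  0.82378852]), 'orientation': array([ 0.37625531, -0.07848816, -0.20409455,  0.9003427 ])}
```

View pics/top0.png

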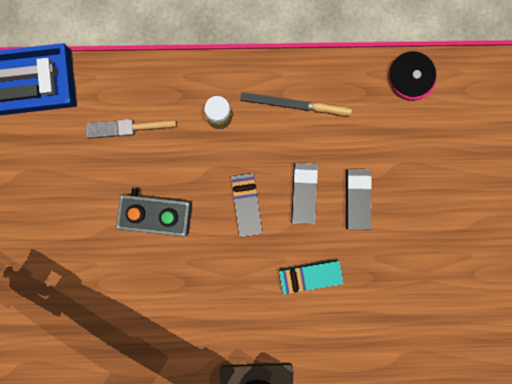

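View pics/side0.png

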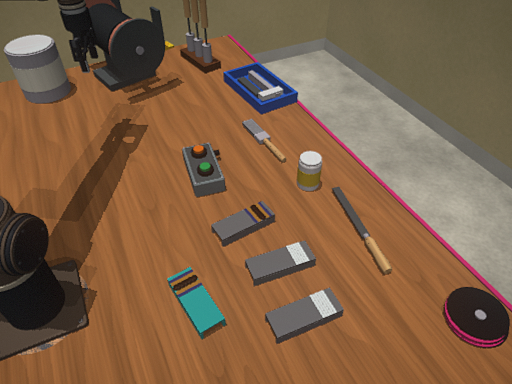

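The top view shows these candidates:
- Grey bar with a dark bead and heat tint at (244,187). This fits bar_raw.
- Turquoise look-alike with a bead at (294,279). Excluded by its colour.
- Grey bars with bright bands at (306,175) and (359,180). These are the finished bars.

The amber button is at (134,214) and the green one at (168,217). I'll measure these and confirm with a crop.

Run:
```python
from h import *
T=np.load("top0.npy",allow_pickle=True).item(); S=np.load("side0.npy",allow_pickle=True).item()
def cent(c,box,fn):
    x0,y0,x1,y1=box; hsv=cv2.cvtColor(c["frame"][y0:y1,x0:x1],cv2.COLOR_RGB2HSV).astype(int)
    m=fn(hsv[...,0],hsv[...,1],hsv[...,2]).astype(np.uint8)
    n,l,st,ce=cv2.connectedComponentsWithStats(m); i=1+st[1:,4].argmax()
    return ce[i]+[x0,y0],st[i]
dark=lambda h,s,v:(v<75)&(s>60)&(h<25)
am=lambda h,s,v:(h<18)&(s>170)&(v>130)
gr=lambda h,s,v:(h>40)&(h<85)&(s>120)&(v>90)
br=lambda h,s,v:(v>190)&(s<40)
for nm,fn,tb,sb,z in [("bead",dark,(232,178,258,196),(245,200,276,222),.034),("amber",am,(122,203,147,226),(188,140,210,160),.072),
  ("green",gr,(155,204,182,230),(195,158,216,178),.072),("c1",br,(290,160,320,188),(285,238,312,268),.03),("c2",br,(343,165,374,192),(305,288,342,322),.03)]:
    a,sa=cent(T,tb,fn); b,sb_=cent(S,sb,fn)
    e1,d1=ray(T,*a); e2,d2=ray(S,*b)
    t=np.linalg.lstsq(np.c_[d1,-d2],e2-e1,rcond=None)[0]; p,q=e1+t[0]*d1,e2+t[1]*d2
    print(nm,a.round(1),sa,b.round(1),sb_,"\n top@z",onplane(T,*a,z).round(4),"side@z",onplane(S,*b,z).round(4),"tri",((p+q)/2).round(4),"gap",np.linalg.norm(p-q).round(4))
for nm,px in [("bar corners top",[(232,175),(254,173),(239,236),(262,234)]),("boxtop",[(119,196),(190,203),(187,235),(117,226)])]:
    print(nm,[onplane(T,*p,.03 if 'bar' in nm else .05)[:2].round(3) for p in px])
print("tin",onplane(T,217,104,.1).round(3),"turq",onplane(T,311,277,.03).round(3), "knob",onplane(T,135,190,.03).round(3))
A=cv2.resize(T["frame"][160:250,110:270],None,fx=5,fy=5,interpolation=cv2.INTER_CUBIC)
cv2.imwrite("pics/crop.png",A[:,:,::-1])
s=readout.get_state(); print(R.from_quat(s["tcp_rot"]).as_matrix().round(3))
```

```text
bead [243.8 187.4] [  1   6  23   8 117] [257.8 212. ] [ 6  5 15 15 91] 
 top@z [0.5619 0.0212 0.034 ] side@z [0.5598 0.0179 0.034 ] tri [0.5618 0.0213 0.0298] gap 0.0006
amber [133.6 213.5] [  6   5  13  12 126] [198.  148.3] [ 5  5 11  7 54] 
 top@z [0.5004 0.2975 0.072 ] side@z [0.4975 0.2958 0.072 ] tri [0.4994 0.2987 0.0692] gap 0.0022
green [167.  217.2] [  6   7  13  13 130] [204.6 165.7] [ 5  4 10  8 59] 
 top@z [0.4892 0.2147 0.072 ] side@z [0.487  0.2125 0.072 ] tri [0.4885 0.2155 0.0691] gap 0.0012
c1 [305.3 175.9] [  4   9  23  14 292] [297.1 253. ] [  1   5  23  22 265] 
 top@z [ 0.5892 -0.1417  0.03  ] side@z [ 0.5879 -0.1417  0.03  ] tri [ 0.5887 -0.1416  0.0295] gap 0.0011
c2 [359.5 182. ] [  6  11  22  13 286] [322.7 303.5] [  5   3  26  27 356] 
 top@z [ 0.5701 -0.2849  0.03  ] side@z [ 0.5697 -0.2845  0.03  ] tri [ 0.5699 -0.2847  0.0302] gap 0.0005
bar corners top [array([0.595, 0.052]), array([ 0.599, -0.006]), array([0.435, 0.036]), array([ 0.439, -0.024])]
boxtop [array([0.546, 0.341]), array([0.524, 0.16 ]), array([0.442, 0.169]), array([0.469, 0.346])]
tin [0.765 0.083 0.1  ] turq [ 0.325 -0.149  0.03 ] knob [0.561 0.306 0.03 ]
[[-0.001  0.428  0.904]
 [-0.002  0.904 -0.428]
 [-1.    -0.002 -0.   ]]
```

View pics/crop.png

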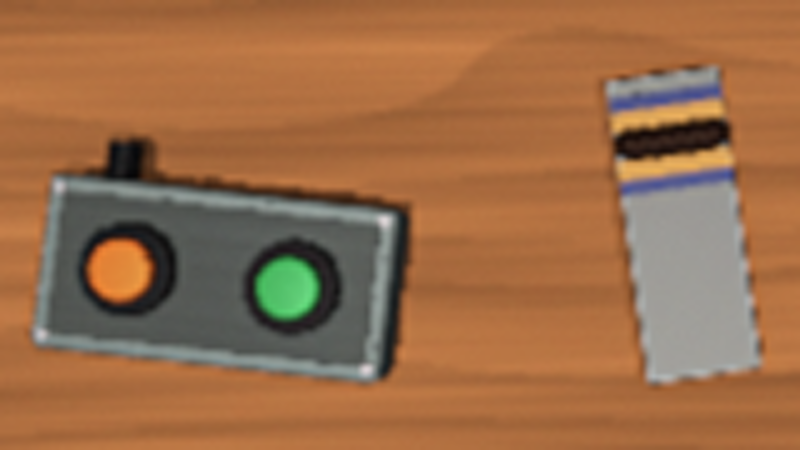

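The crop confirms it. The unturned grey bar at the right has the raised dark bead with yellow and blue stripes (its centre is (243.8,187.4) in the full image), and the amber button is the left one on the box.

The checks agree:
- The button spacing measures 83.6 mm, against 84 mm given.
- The two views agree to about 3 mm.
- The bead lies about 45 mm from the bar's middle.

I'll take the bead as (0.561, 0.020) and amber as (0.499, 0.297). Next I travel high with the fingers shutting.

{"method": "drive_tool", "body": {
  "steps": [
    [0, -1, 1.2, 0, 0],
    [0, -2.1, 2.5, 0, 0],
    [0, -2.1, 2.5, 0, 0],
    [0, -2.1, 2.5, 0, 0],
    [0, -2.1, 2.5, 0, 0],
    [0, -2.1, 2.5, 0, 0],
    [0, -2.1, 2.5, 0, 0],
    [0, -2.1, 2.5, 0, 0],
    [0, -2.1, 2.5, 0, 0],
    [0, -2.1, 2.5, 0, 0]
  ]
}}

```text
time: 1.1
eef_pos: [0.4179, 0.3267, 0.2311]
tcp_rot: [0.155, 0.69, -0.155, 0.69]
contact_force: [0.9, 0.7, 0.4]
opening: 0.0
```

{"method": "drive_tool", "body": {
  "steps": [
    [0, -2.1, 2.5, 0, 0],
    [0, -2.1, 2.5, 0, 0],
    [0, -2.1, 2.5, 0, 0],
    [0, -2.1, 2.5, 0, 0],
    [0, -2.1, 2.5, 0, 0],
    [0, -2.1, 2.5, 0, 0],
    [0, -2.1, 2.5, 0, 0],
    [0, -2.1, 2.5, 0, 0],
    [0, -2.1, 2.5, 0, 0],
    [0, -2.1, 2.5, 0, 0]
  ]
}}

```text
time: 2.1
eef_pos: [0.5536, 0.0302, 0.2311]
tcp_rot: [0.155, 0.69, -0.155, 0.69]
contact_force: [0.0, 0.3, 0.4]
opening: -0.003
```

{"method": "drive_tool", "body": {
  "steps": [
    [0, -0.8, 1.2, 0, 0],
    [0, 0, 0, 0, 0],
    [0, 0, 0, 0, 0],
    [0, 0, 0, 0, 0]
  ]
}}

```text
time: 2.5
eef_pos: [0.5607, 0.021, 0.2312]
tcp_rot: [0.155, 0.69, -0.154, 0.69]
contact_force: [-0.9, 0.4, -0.1]
opening: 0.002
```

{"method": "drive_tool", "body": {
  "steps": [
    [1, 0, 0, 0, 0],
    [2, 0, 0, 0, 0],
    [2, 0, 0, 0, 0],
    [2, 0, 0, 0, 0],
    [2, 0, 0, 0, 0],
    [1.5, 0, 0, 0, 0],
    [0.7, 0, 0, 0, 0],
    [0, 0, 0, 0, 0],
    [0, 0, 0, 0, 0]
  ]
}}

```text
time: 3.4
eef_pos: [0.5619, 0.02, 0.12]
tcp_rot: [0.155, 0.69, -0.155, 0.69]
contact_force: [0.2, 0.9, 0.5]
opening: 0.001
```

Run:
```python
from h import *
a=read_camera("side")["frame"]; b=read_camera("wrist")["frame"]
A=cv2.resize(a[120:270,170:370],(512,384),interpolation=cv2.INTER_CUBIC)
cv2.imwrite("pics/c1.png",cv2.resize(np.hstack([A,b])[:,:,::-1],(800,300)))
```

```text
(no output)
```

View pics/c1.png

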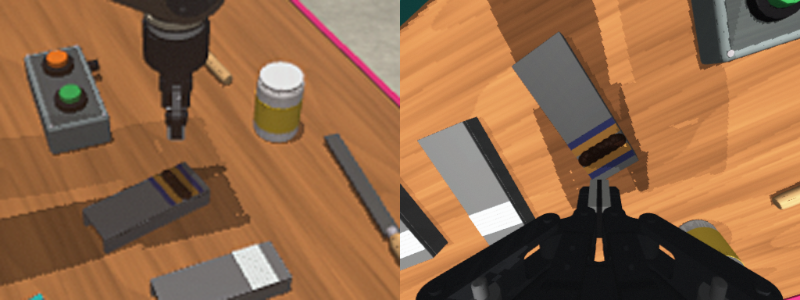

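In both views the shut fingers hang over the bead of the raw grey bar, clear of it: side tips are at crop (177,135) with the bead below at (177,183). The tin and the finished bars are well clear. I'll descend 6 cm and hold.

{"method": "drive_tool", "body": {
  "steps": [
    [0.7, 0, 0, 0, 0],
    [1.2, 0, 0, 0, 0],
    [1.2, 0, 0, 0, 0],
    [1.2, 0, 0, 0, 0],
    [1, 0, 0, 0, 0],
    [0.6, 0, 0, 0, 0],
    [0.1, 0, 0, 0, 0],
    [0, 0, 0, 0, 0],
    [0, 0, 0, 0, 0],
    [0, 0, 0, 0, 0]
  ]
}}

```text
time: 4.5
eef_pos: [0.5619, 0.0198, 0.06]
tcp_rot: [0.155, 0.689, -0.155, 0.69]
contact_force: [-0.4, -0.7, 0.2]
opening: -0.002
```

{"method": "drive_tool", "body": {
  "steps": [
    [0, 0, 0, 0, 0],
    [0, 0, 0, 0, 0],
    [0, 0, 0, 0, 0],
    [0, 0, 0, 0, 0],
    [0, 0, 0, 0, 0],
    [0, 0, 0, 0, 0],
    [0, 0, 0, 0, 0],
    [0, 0, 0, 0, 0],
    [0, 0, 0, 0, 0],
    [0, 0, 0, 0, 0]
  ]
}}

```text
time: 5.5
eef_pos: [0.5614, 0.0199, 0.0593]
tcp_rot: [0.155, 0.69, -0.155, 0.69]
contact_force: [-0.5, 0.4, 1.0]
opening: -0.0
```

{"method": "drive_tool", "body": {
  "steps": [
    [0, 0, 0, 0, 0],
    [0, 0, 0, 0, 0],
    [0, 0, 0, 0, 0],
    [0, 0, 0, 0, 0],
    [0, 0, 0, 0, 0],
    [0, 0, 0, 0, 0],
    [0, 0, 0, 0, 0],
    [0, 0, 0, 0, 0],
    [0, 0, 0, 0, 0],
    [0, 0, 0, 0, 0]
  ]
}}

```text
time: 6.5
eef_pos: [0.5614, 0.0199, 0.0593]
tcp_rot: [0.155, 0.69, -0.155, 0.69]
contact_force: [-0.0, 0.2, 0.8]
opening: 0.001
```

{"method": "drive_tool", "body": {
  "steps": [
    [0, 0, 0, 0, 0],
    [0, 0, 0, 0, 0],
    [0, 0, 0, 0, 0],
    [0, 0, 0, 0, 0],
    [0, 0, 0, 0, 0],
    [0, 0, 0, 0, 0],
    [0, 0, 0, 0, 0],
    [0, 0, 0, 0, 0],
    [0, 0, 0, 0, 0],
    [0, 0, 0, 0, 0]
  ]
}}

```text
time: 7.5
eef_pos: [0.5614, 0.0199, 0.0593]
tcp_rot: [0.155, 0.69, -0.155, 0.69]
contact_force: [0.2, 0.1, -0.4]
opening: 0.001
```

Run:
```python
from h import *
A=read_camera("side")["frame"][120:270,170:370]
cv2.imwrite("pics/c2.png",cv2.resize(A,(600,450),interpolation=cv2.INTER_CUBIC)[:,:,::-1])
```

```text
(no output)
```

View pics/c2.png

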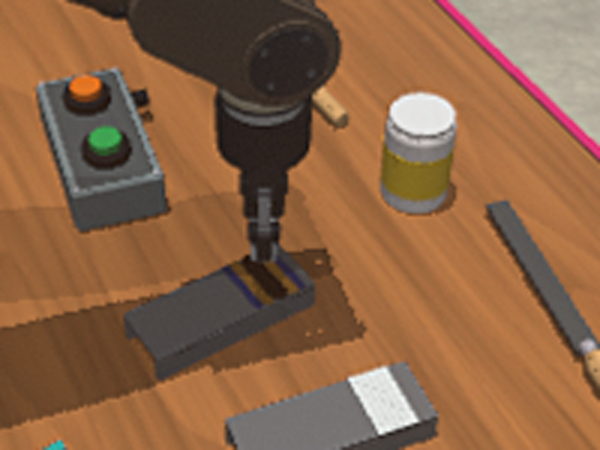

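The tips are held just above the bead at crop (263,258), with a visible gap and the force at noise level. The TCP stayed at z 0.0593, about 25 mm above the bead, for over 3 s. Next I lift and travel to above amber.

{"method": "drive_tool", "body": {
  "steps": [
    [-1, 0, 0, 0, 0],
    [-2, 0, 0, 0, 0],
    [-2, 0, 0, 0, 0],
    [-2, 0, 0, 0, 0],
    [-2, 0, 0, 0, 0],
    [-2, 0, 0, 0, 0],
    [-1, 0, 0, 0, 0],
    [0, 0, 0, 0, 0]
  ]
}}

```text
time: 8.35
eef_pos: [0.5626, 0.0197, 0.1818]
tcp_rot: [0.155, 0.688, -0.155, 0.692]
contact_force: [-0.1, -0.1, 0.1]
opening: 0.0
```

{"method": "drive_tool", "body": {
  "steps": [
    [0, 1.2, -1, 0, 0],
    [0, 2.6, -2, 0, 0],
    [0, 2.6, -2, 0, 0],
    [0, 2.6, -2, 0, 0],
    [0, 2.6, -2, 0, 0],
    [0, 2.6, -2, 0, 0],
    [0, 2.6, -2, 0, 0],
    [0, 2.6, -2, 0, 0],
    [0, 2, -1.6, 0, 0],
    [0, 1, -0.9, 0, 0]
  ]
}}

```text
time: 9.35
eef_pos: [0.4967, 0.2994, 0.1775]
tcp_rot: [0.154, 0.691, -0.155, 0.689]
contact_force: [-1.1, -2.3, -0.3]
opening: -0.001
```

{"method": "drive_tool", "body": {
  "steps": [
    [0, 0, 0, 0, 0],
    [1.5, 0, 0, 0, 0],
    [2, 0, 0, 0, 0],
    [2, 0, 0, 0, 0],
    [1.5, 0, 0, 0, 0],
    [0.8, 0, 0, 0, 0],
    [0, 0, 0, 0, 0],
    [0, 0, 0, 0, 0],
    [0, 0, 0, 0, 0]
  ]
}}

```text
time: 10.25
eef_pos: [0.4998, 0.2974, 0.1025]
tcp_rot: [0.155, 0.689, -0.155, 0.691]
contact_force: [-0.9, 0.3, 0.0]
opening: 0.003
```

Run:
```python
from h import *
a=read_camera("side")["frame"]; b=read_camera("wrist")["frame"]
A=cv2.resize(a[80:200,140:300],(512,384),interpolation=cv2.INTER_CUBIC)
cv2.imwrite("pics/c3.png",cv2.resize(np.hstack([A,b])[:,:,::-1],(800,300)))
s=readout.get_state(); print(s["eef_pos"]); M=R.from_quat(s["tcp_rot"]).as_matrix()
print("to amber in tool cm",M.T@(np.array([.499,.297,.072])-s["eef_pos"])*100)
```

```text
[0.4996423  0.2974883  0.10248116]
to amber in tool cm [ 3.04794549 -0.07626051 -0.04161546]
```

View pics/c3.png

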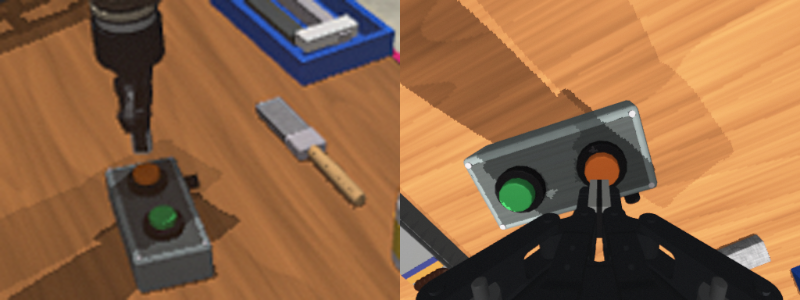

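The shut tips are directly above the amber cap (side crop (145,172), wrist (602,170)), and green is well to the side. I'll approach, then press slowly.

{"method": "drive_tool", "body": {
  "steps": [
    [0.8, 0, 0, 0, 0],
    [1, 0, 0, 0, 0],
    [0.6, 0, 0, 0, 0],
    [0.3, 0, 0, 0, 0],
    [0.2, 0, 0, 0, 0],
    [0.2, 0, 0, 0, 0],
    [0.2, 0, 0, 0, 0],
    [0.2, 0, 0, 0, 0],
    [0, 0, 0, 0, 0],
    [0, 0, 0, 0, 0]
  ]
}}

```text
time: 11.35
eef_pos: [0.499, 0.2972, 0.0667]
tcp_rot: [0.155, 0.69, -0.155, 0.69]
contact_force: [-3.0, -1.5, 4.7]
opening: 0.002
```

{"method": "drive_tool", "body": {
  "steps": [
    [0.1, 0, 0, 0, 0],
    [0.1, 0, 0, 0, 0],
    [0, 0, 0, 0, 0],
    [0, 0, 0, 0, 0],
    [0, 0, 0, 0, 0]
  ]
}}

```text
time: 11.85
eef_pos: [0.4991, 0.2973, 0.066]
tcp_rot: [0.155, 0.69, -0.155, 0.69]
contact_force: [-5.7, -2.2, 12.3]
opening: -0.0
```

12.3 N with z 0.066 means the button is fully down, since the full travel ends at 72 − 6 = 66 mm at 5 N. I'll release it.

{"method": "drive_tool", "body": {
  "steps": [
    [-0.5, 0, 0, 0, 0],
    [-1, 0, 0, 0, 0],
    [-2, 0, 0, 0, 0],
    [-2, 0, 0, 0, 0],
    [-2, 0, 0, 0, 0],
    [-2, 0, 0, 0, 0],
    [-1, 0, 0, 0, 0],
    [0, 0, 0, 0, 0],
    [0, 0, 0, 0, 0],
    [0, 0, 0, 0, 0]
  ]
}}

```text
time: 12.85
eef_pos: [0.4982, 0.2969, 0.1677]
tcp_rot: [0.154, 0.691, -0.155, 0.689]
contact_force: [-1.0, 0.8, -0.5]
opening: 0.001
```

Run:
```python
from h import *
c=read_camera("side"); S=np.load("side0.npy",allow_pickle=True).item()
t=read_camera("top"); T=np.load("top0.npy",allow_pickle=True).item()
A=c["frame"]
for nm,a,b,box in [("bars side",A,S["frame"],(205,195,350,345)),("cap amber side",A,S["frame"],(190,143,208,155)),("bars top",t["frame"],T["frame"],(285,158,380,235)),("file/tin top",t["frame"],T["frame"],(200,88,355,130))]:
    x0,y0,x1,y1=box; p,q=[cv2.cvtColor(k[y0:y1,x0:x1],cv2.COLOR_RGB2GRAY).astype(np.float32) for k in(a,b)]
    print(nm,"shift px",np.round(cv2.phaseCorrelate(p,q),2))
cv2.imwrite("pics/c4.png",np.vstack([cv2.resize(A[90:330,150:470],(640,480))])[:,:,::-1])
print(readout.get_state()["contact_force"])
```

```text
Traceback (most recent call last):
ValueError: setting an array element with a sequence. The requested array has an inhomogeneous shape after 1 dimensions. The detected shape was (2,) + inhomogeneous part.
```

Run:
```python
from h import *
c=read_camera("side"); S=np.load("side0.npy",allow_pickle=True).item()
t=read_camera("top"); T=np.load("top0.npy",allow_pickle=True).item()
A=c["frame"]
for nm,a,b,box in [("bars side",A,S["frame"],(205,195,350,345)),("cap amber side",A,S["frame"],(188,140,210,160)),("bars top",t["frame"],T["frame"],(285,158,380,235)),("file/tin top",t["frame"],T["frame"],(200,88,355,130))]:
    x0,y0,x1,y1=box; p,q=[cv2.cvtColor(k[y0:y1,x0:x1],cv2.COLOR_RGB2GRAY).astype(np.float32) for k in(a,b)]
    print(nm,"shift px",cv2.phaseCorrelate(p,q))
cv2.imwrite("pics/c4.png",cv2.resize(A[90:330,150:470],(640,480))[:,:,::-1])
print(readout.get_state()["contact_force"])
```

```text
bars side shift px ((-0.000252474458989127, 0.010728710514840145), 0.9889232796563042)
cap amber side shift px ((0.09103698133359472, -0.5191228180865401), 0.6383698026339213)
bars top shift px ((-0.021694520082398583, 0.00425279689591207), 0.9937768060714006)
file/tin top shift px ((-0.003937937957402937, 0.5181618681826841), 1.0101694415675269)
[-0.06898791  0.787187   -0.24027565]
```

View pics/c4.png

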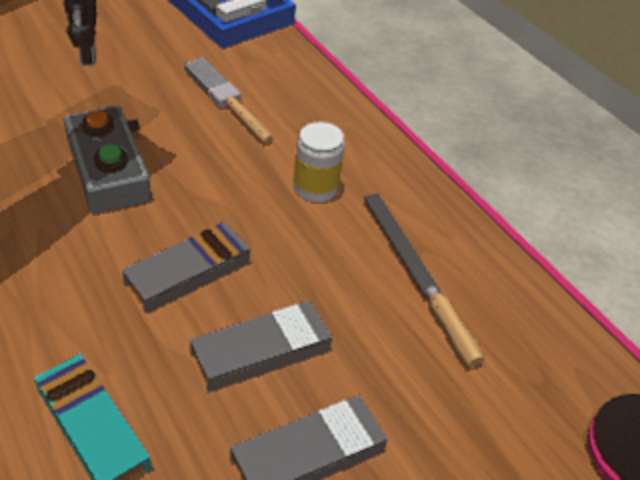

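Everything stands where it was: the shut fingers are high above the box, and the bars, tin, file and brush are undisturbed. The two 0.5 px shifts need a second check by colour centroids.

Run:
```python
from h import *
for n,box in(("side",(188,140,212,180)),("top",(205,90,232,118))):
  for c in(np.load(n+"0.npy",allow_pickle=True).item(),read_camera(n)):
    x0,y0,x1,y1=box; h,s,v=cv2.split(cv2.cvtColor(c["frame"][y0:y1,x0:x1],cv2.COLOR_RGB2HSV))
    for k,m in {"amber":(h<18)&(s>200)&(v>90),"green":(h>40)&(h<85)&(s>120)&(v>50),"tin":(s<40)&(v>150)}.items():
        if m.sum()>20: print(n,k,m.sum(),np.argwhere(m).mean(0)[::-1].round(2)+[x0,y0])
```

```text
side amber 65 [198.03 148.82]
side green 76 [204.72 166.43]
side amber 62 [197.65 149.24]
side green 73 [204.7  166.55]
top tin 468 [216.72 107.25]
top tin 471 [216.77 107.26]
```

```bash
python3 -c "
from h import *
print(sign_off(), readout.get_state()['time'])"
```

```text
the job is handed in; nothing more can be done
the job is handed in; nothing more can be done
```

I pointed at the bead and pressed the amber button, and the job is handed in. No verdict was reported.

- **Pointing:** I held the shut fingertips about 25 mm above the bead of the unground grey bar for just over 3 s, within about 3 mm of its middle. The force reading stayed at noise level.
- **Button:** I pressed amber to its stop (tip at 66 mm, about 12 N), released it and retreated about 10 cm. The clock was near 13 s.

**Last checks:**
- **Bars and tin:** in the before and after images these had not moved (0.05 px or less).
- **File and brush:** I checked these only by eye, and they look undisturbed.
- **Buttons:** green is unchanged to about 0.1 px. The amber cap's image sits about 0.4 px lower than at the start. I put that down to the arm's shadow, since a button held down would sit several pixels lower.
- **Disagreement:** phase correlation gave a 0.5 px shift for the tin and file area. The tin's colour centroid did not confirm it (0.05 px), so I took it as an artefact.

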